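Lock the drawbar coupling with its linch pin and sprung ring

ROBOT

A 7-joint arm with a two-finger parallel gripper is mounted at the origin on a cart in front of the work surface, level with it; the furniture and walls round the work are solid. World frame = base frame: x ahead of the robot, y to its left, z up, the work surface at z = 0. Lengths are in m, angles in rad, forces in N, time in s.
With the tool pointing down it reaches from about 0.425 to 0.925 m from the base axis. Payload 6.8 kg.
Tool frame: the origin (TCP) lies at the very end of the fingers, on their centre line; the grasp point (between the pads) lies 19 mm behind it; z points along the fingers, x is the direction in which the jaws open and shut, and the axes are right-handed (so a half turn about z gives the same grasp; the last joint's range is limited). The gripper opens to 85 mm and grips with 20 to 120 N. Pads are 22 mm wide; open, the fingers measure 114 mm over their backs; the gripper's body (76 mm by 85 mm) begins 54 mm behind the grasp point. The pads swing forward as they close: fully open they stand 13 mm farther back than shut.
Start: joints at [1.028, 0.477, 0.022, 1.555, -0.011, 1.109, -0.083], TCP at [0.284, -0.612, 0.231] pointing down, gripper open.
Joint ranges: [-2.96, 2.96], [-0.34, 2.1], [-1.41, 1.46], [0.24, 2.44], [-1.37, 4.51], [0.17, 1.92], [-2.96, 2.96]. Speed limits (rad/s): [2.39, 2.39, 3.14, 3.14, 3.14, 3.14, 3.14].

INTERFACE

Orientations are given as a rotation vector (axis times angle).
In Python, from bench import get_obs, imaging, hand_in gives the robot as it stands.
- The arm moves only by the tool send_rows, never from a script. Its argument "motion" is a list of rows, each an object with "dp": the shift along the world's x, y, z in m, a list of three; "rot": the turn, a rotation vector about the world's x, y, z in rad, a list of three; "grip": the finger opening in m, from 0 to 0.0854. In form: [{"dp": [dx, dy, dz], "rot": [ax, ay, az], "grip": grip}, ...]. A call has 1 to 20 rows; each row shifts and turns the pose as measured when the row begins; what a row does not reach is not made up. A row lasts 1/8 s, in which the tool goes at most 62.5 mm and 10.7 degrees, less where a joint would pass 70% of its speed; a pose out of reach is approached as far as the arm can. A call is refused whole if a number of a shift passes 0.0625 or a number of a turn 0.188, either way. A call with a gripper value outside its range is refused whole. The fingers move at their own pace and stop on an object; "grip_force" is the grip in N (left out, the last holds). Time passes only in rows, so rows that do not move let the fingers close. It gives the time, the measured TCP pose, the force and the opening at its end, in the units of the state.
- get_obs(): the state, without advancing time (a new reading comes with each control period).
- imaging.grab_frame(name): name is "side" or "top" or "wrist"; returns a dict with "img" (420x560x3 uint8, red, green, blue), "fx", "fy", "cx", "cy" (pixels), "R" (3x3) and "t" (3): a world point X has camera coordinates R X + t. Camera axes: x right, y down, z forward; pixel columns grow to the right and rows downward; lengths in m; the calibration is good to about 2 mm. The wrist camera is an equidistant fisheye: a pixel r from the principal point sees the ray r / f radians off the axis. A picture is of the moment at which its call begins. There is no depth.
- hand_in(): hands the job in, once; it reports no verdict.
The state is a dict: "clock": time; "joints": joint angles; "qvel": joint speeds; "tau": joint torques, N m; "tcp_pos": TCP position; "orientation": TCP orientation; "contact_force": force on the tool from outside, world axes, zero at the start; "moment": the same for the moment, N m; "grip_width": finger opening in m.
Only numpy, scipy, OpenCV 4.12 (cv2) and the standard library are available. Lean on these libraries where they do the work, as an engineer would, in place of code of your own. Each camera call takes 0.05 s, during which the arm holds its last target. There are 200 camera calls.

TASK

One of the two yellow drawbar couplings on the plywood board is still unlocked: its red-headed pin is pulled out and its wire ring stands up. Push that pin through its hole until the red head is fully home against the coupling, and only then flip the sprung ring over so that it snaps down round the end of the pin on the other side.

Things in the scene. Friction and masses are not known exactly. Their poses are not given: they have to be found in the camera images.
- pin_head (a point): Centre of the push face of the unlocked pin's red head (32 mm round, 10 thick, level steel pin 14 thick), 73 mm above the table, board top at 18. Axes are the fixed coupling's: +y is the push direction (robot's right to left, turned up to 0.3 rad), z up. Cheeks 56 mm wide in x, tops 110 mm above the table. Home: face 50 mm to -y of the coupling's middle, pin end 24 mm out of the +y cheek.
- lock_pin (a joint): Travel of the pin, m: 0 is pulled out as far as it goes, 0.045 is fully home. It starts between 0 and 0.012, slides stiffly (about 2 N) and stays where it is left.
- ring_tip (a point): Middle of the wire (6 mm) at the outer end of the unlocked coupling's steel ring (44 mm across), 58 mm from its hinge, which runs along the coupling's x at the top of the +y cheek, 43 mm to +y of its middle, 110 mm above the table. At first the ring stands up, leaning 20 degrees to -y, tip 165 mm above the table; it flips over the top to +y and down. The point turns with the ring.
- lock_ring (a joint): Angle of the ring, rad: 0 is standing up leaning 0.35 back over the coupling, 0.35 upright, 3.49 hanging straight down round the pin's end. An over-centre spring holds it at either end: pushed past about 1.0 it snaps on to 3.49 by itself, let go earlier it returns to 0. A push of about 1 N at the tip is enough.

How it is judged:
On the way, in this order (a step that is already met when the one before it is completed fails the run):
1. the pin is pushed home while the ring is still up (value of joint lock_pin above 0.035 m and value of joint lock_ring below 0.9 rad), for 0.2 s.
2. the ring is flipped down round the pin's end (value of joint lock_ring above 3.1 rad and value of joint lock_pin above 0.035 m), for 0.2 s.
At the end, for the whole second after the job is handed in: The pin is home to within 10 mm (joint over 0.035 of 0.045 m) and the ring hangs at rest round the pin's end, within 0.39 rad (22 degrees) of straight down (joint over 3.1) (all of step 2 and velocity of joint lock_ring between -0.1 and 0.1 rad/s); the robot touches nothing.
It fails at once if the ring is flipped over before the pin is home (value of joint lock_ring above 1.6 rad and value of joint lock_pin below 0.035 m).
It also fails if it takes over 40 s, if anything falls off the work surface, if the arm or the gripper's body presses on something with over 40 N, if the wrist force passes 120 N, or if a joint passes its speed limit or range.

## Working session

There is one attempt and no reset: what is moved stays moved. The work goes in short steps, Python scripts to look and compute and a tool call to move; the robot and the scene stay as the last step left them, time stands still between calls to the robot, and variables do not carry over. Pictures are saved under pics/ and viewed, about 8 in all and at most 12, crops included, and the job is handed in when it is done.

Besides the shell and the picture viewer there is one more tool, called after "Emit:" as a command line: name --argument value ..., lists and objects as JSON in quotes. send_rows: Moves the arm, as the interface text tells. Its arguments: {"type":"object","properties":{"motion":{"type":"array","items":{"type":"object","properties":{"dp":{"type":"array","items":{"type":"number"}},"rot":{"type":"array","items":{"type":"number"}},"grip":{"type":"number"}}}},"grip_force":{"type":"number"}},"required":["motion"]}

```bash
mkdir -p pics; python3 - <<'E'
from bench import get_obs, imaging
import cv2, numpy as np
o=get_obs(); print(o)
ims=[]
for n in("side","top"):
    f=imaging.grab_frame(n); print(n,f["fx"],f["fy"],f["cx"],f["cy"],np.round(f["R"],3).tolist(),np.round(f["t"],3).tolist())
    cv2.imwrite(f"pics/{n}0.png",f["img"][:,:,::-1])
E
```

```text
{'clock': 0.0, 'joints': array([ 1.02787704,  0.47777617,  0.02233155,  1.55644221, -0.01148986,
        1.10930383, -0.08311337]), 'qvel': array([-0.0001564 ,  0.00033068,  0.00036428, -0.00011885, -0.00120608,
       -0.00067538, -0.00250263]), 'tau': array([-8.55573107e-04, -5.96455944e+01,  1.60685074e+00, -2.81194961e+01,
        1.22911582e-02,  9.39493912e-03,  2.51061572e-06]), 'tcp_pos': array([ 0.28408254, -0.6116607 ,  0.23034551]), 'orientation': array([-2.64761472e+00,  1.68949635e+00,  2.49468217e-03]), 'contact_force': array([ 0.49752632, -0.52892074, -0.1838059 ]), 'moment': array([ 0.04487136,  0.02576971, -0.04864581]), 'grip_width': 0.08515173959520606}
side 456.6330317790646 456.6330317790646 288.8524379602027 207.89452577648356 [[-0.999, 0.03, 0.013], [0.01, 0.663, -0.749], [-0.031, -0.748, -0.663]] [0.46, 0.131, 0.974]
top 441.0837080147154 441.0837080147154 280.875931733835 213.13777791136968 [[-0.028, -1.0, -0.013], [-0.987, 0.03, -0.156], [0.157, 0.009, -0.988]] [0.002, 0.475, 1.074]
```

View pics/side0.png

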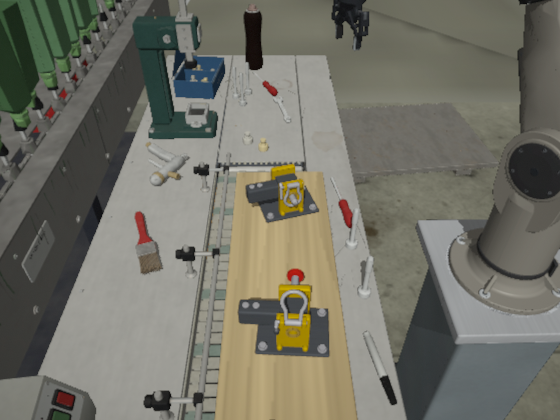

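View pics/top0.png

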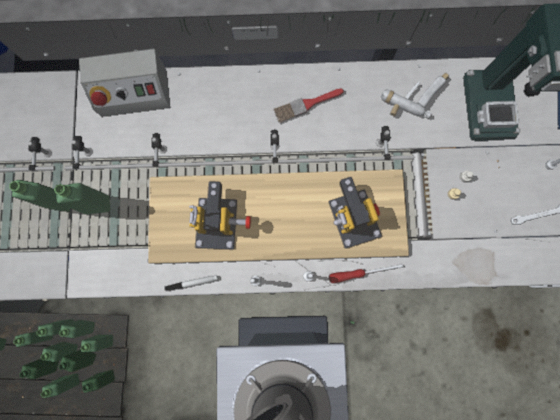

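The two overview pictures show the unlocked coupling. In the side view its red head is at about (296,275) and its ring at (293,305). In the top view the head is at about (248,223) and the coupling at (215,215). The other coupling (side (290,195)) is already locked.

```bash
cat > h.py <<'E'
import numpy as np, cv2
from bench import get_obs, imaging
def plane(f,u,v,z):
    d=f["R"].T@np.array([(u-f["cx"])/f["fx"],(v-f["cy"])/f["fy"],1]); c=-f["R"].T@f["t"]
    return c+d*(z-c[2])/d[2]
def proj(f,X):
    p=f["R"]@np.asarray(X)+f["t"]; return np.array([f["cx"]+f["fx"]*p[0]/p[2],f["cy"]+f["fy"]*p[1]/p[2]])
def crop(f,u,v,h,s):
    i=f["img"][v-h:v+h,u-h:u+h,::-1]; return cv2.resize(i,None,fx=s,fy=s,interpolation=cv2.INTER_CUBIC)
E
python3 - <<'E'
from h import *
S=imaging.grab_frame("side");T=imaging.grab_frame("top")
cv2.imwrite("pics/c1.png",np.hstack([crop(S,290,310,50,4),crop(T,225,215,50,4)]))
for n,f,(u,v) in(("s",S,(296,275)),("t",T,(248,223))):
    hsv=cv2.cvtColor(f["img"],cv2.COLOR_RGB2HSV)
    h,s,w=[hsv[...,k].astype(int) for k in range(3)]
    for nm,m in(("red",((h<7)|(h>172))&(s>150)&(w>60)),("yel",(h>18)&(h<32)&(s>190)&(w>60))):
        k,l,st,c=cv2.connectedComponentsWithStats(m.astype(np.uint8))
        for i in range(1,k):
            if st[i,4]>15 and abs(c[i]-[u,v]).max()<75: print(n,nm,st[i],c[i].round(1), plane(f,*c[i],.073).round(4))
E
```

```text
s red [339 200  13  28 193] [345.8 212.3] [ 0.3341 -0.1051  0.073 ]
s red [287 269  17  13 129] [295.2 274. ] [0.4513 0.0665 0.073 ]
s yel [279 197  24  18 189] [288.9 207.2] [ 0.4575 -0.124   0.073 ]
s yel [277 285  34  66 976] [294.1 322.4] [0.4576 0.174  0.073 ]
s yel [287 294  14   4  31] [293.7 295.3] [0.4561 0.1164 0.073 ]
s yel [288 313  11   6  54] [292.9 315.7] [0.4592 0.1602 0.073 ]
s yel [288 330   9   5  32] [292.4 332.2] [0.4612 0.1931 0.073 ]
t red [246 217   4  11  43] [247.5 222.1] [0.45  0.07  0.073]
```

View pics/c1.png

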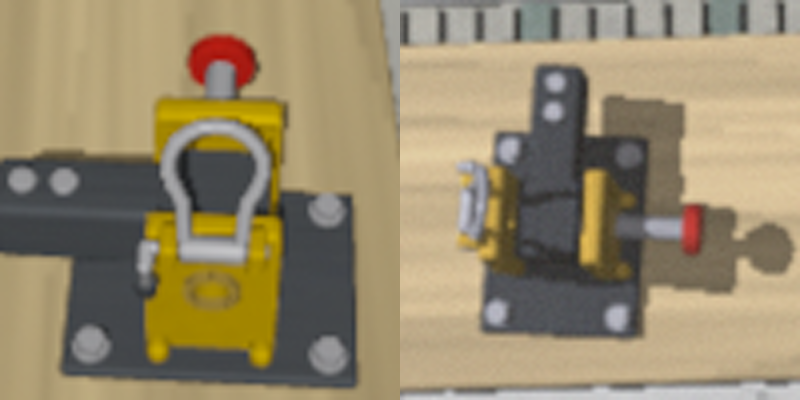

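The crop shows the head, the pin and the upright ring clearly. The base-plate screws are visible too, so I use them for the yaw and the middle of the coupling.

```bash
python3 - <<'E'
from h import *
S=imaging.grab_frame("side");T=imaging.grab_frame("top")
t=[plane(T,175+(x-400)/4,165+y/4,.03)[:2] for x,y in((509,148),(629,153),(497,312),(617,317))]
s=[plane(S,240+x/4,260+y/4,.03)[:2] for x,y in((90,343),(328,210),(328,353))]
print(np.round(t,4),np.round(s,4), np.mean(t,0))
a,b,c,d=t
for e in(a-b,c-d): print("yaw y",np.arctan2(-e[0],e[1]))
for e in(a-c,b-d): print("yaw x",np.arctan2(e[1],e[0]))
# ring tip (side view top of ring), head
for n,f,p in(("ringtop s",S,(240+217/4,260+127/4)),):print(n,plane(f,*p,.165))
for p in((470,165),(465,240),(480,240),(475,200)):print("ring t",plane(T,175+(p[0]-400)/4,165+p[1]/4,.12))
print("cheek+y top", [plane(T,175+(p[0]-400)/4,165+p[1]/4,.11).round(4) for p in((592,170),(585,262),(611,172),(610,265))])
E
```

```text
[[0.5113 0.1885]
 [0.5057 0.1119]
 [0.4066 0.1961]
 [0.4013 0.1206]] [[0.5125 0.191 ]
 [0.4029 0.124 ]
 [0.4092 0.1983]] [0.45622301 0.1542826 ]
yaw y -0.07263452598187754
yaw y -0.07078184316007052
yaw x -0.07227319668941488
yaw x -0.08288398989992166
ringtop s [0.45959855 0.18039514 0.165     ]
ring t [0.48477771 0.19438024 0.12      ]
ring t [0.44055627 0.19714861 0.12      ]
ring t [0.44029587 0.18840257 0.12      ]
ring t [0.46393824 0.19138548 0.12      ]
cheek+y top [array([0.4814, 0.1243, 0.11  ]), array([0.4268, 0.1288, 0.11  ]), array([0.4799, 0.113 , 0.11  ]), array([0.4246, 0.1141, 0.11  ])]
```

Emit:
send_rows --motion '[{"dp": [0.015, 0.05, 0], "rot": [0, 0, 0.09], "grip": 0}, {"dp": [0.015, 0.05, 0], "rot": [0, 0, 0.09], "grip": 0}, {"dp": [0.015, 0.05, 0], "rot": [0, 0, 0.09], "grip": 0}, {"dp": [0.015, 0.05, 0], "rot": [0, 0, 0.09], "grip": 0}, {"dp": [0.015, 0.05, 0], "rot": [0, 0, 0.09], "grip": 0}, {"dp": [0.015, 0.05, 0], "rot": [0, 0, 0.09], "grip": 0}, {"dp": [0.015, 0.05, 0], "rot": [0, 0, 0.09], "grip": 0}, {"dp": [0.015, 0.05, 0], "rot": [0, 0, 0.09], "grip": 0}, {"dp": [0.01, 0.05, 0], "rot": [0, 0, 0.09], "grip": 0}, {"dp": [0.01, 0.05, 0], "rot": [0, 0, 0.09], "grip": 0}, {"dp": [0.01, 0.05, 0], "rot": [0, 0, 0.09], "grip": 0}]'

```text
clock: 1.68
tcp_pos: [0.4351, -0.049, 0.2322]
orientation: [3.132, -0.19, 0.01]
contact_force: [-0.0, 0.4, 0.1]
grip_width: 0.0003
```

```bash
cat >> h.py <<'E'
def st():
    from scipy.spatial.transform import Rotation as Ro
    o=get_obs(); M=Ro.from_rotvec(o["orientation"]).as_matrix()
    print("t",round(o["clock"],2),"tcp",o["tcp_pos"].round(4),"x",M[:,0].round(3),"z",M[:,2].round(3),"F",o["contact_force"].round(1),"g",round(o["grip_width"],4),"j",o["joints"].round(2))
E
python3 -c "from h import *;st()"
```

```text
t 1.68 tcp [ 0.4351 -0.049   0.2322] x [ 0.993 -0.121  0.007] z [ 0.006 -0.004 -1.   ] F [-0.   0.4  0.1] g 0.0003 j [ 0.43  0.11 -0.5   2.07  0.07  0.97 -0.22]
```

Emit:
send_rows --motion '[{"dp": [0.0035, 0.0175, 0], "rot": [0, 0, 0.02], "grip": 0}, {"dp": [0.0035, 0.0175, -0.02], "rot": [0, 0, 0.02], "grip": 0}, {"dp": [0.0035, 0.0175, -0.05], "rot": [0, 0, 0.01], "grip": 0}, {"dp": [0.0035, 0.0175, -0.05], "rot": [0, 0, 0], "grip": 0}, {"dp": [0, 0, -0.05], "rot": [0, 0, 0], "grip": 0}, {"dp": [0, 0, 0], "rot": [0, 0, 0], "grip": 0}]'

```text
clock: 2.42
tcp_pos: [0.4521, 0.0238, 0.06]
orientation: [3.135, -0.109, 0.021]
contact_force: [0.1, -0.3, 0.4]
grip_width: -0.0006
```

```bash
python3 - <<'E'
from h import *
st()
S=imaging.grab_frame("side");T=imaging.grab_frame("top")
cv2.imwrite("pics/c2.png",np.hstack([crop(S,290,290,60,3),crop(T,225,215,60,3)]))
E
```

```text
t 2.42 tcp [0.4521 0.0238 0.06  ] x [ 0.998 -0.069  0.014] z [ 0.013 -0.005 -1.   ] F [ 0.1 -0.3  0.4] g -0.0006 j [ 0.2   0.41 -0.47  2.19  0.35  0.59 -0.59]
```

View pics/c2.png

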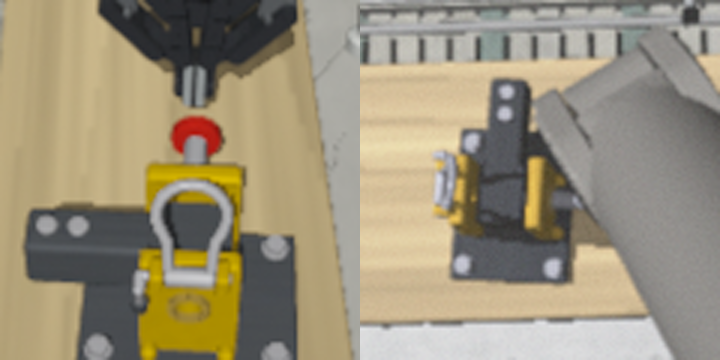

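The fingers line up with the head. The side crop puts the finger tips at (195,100) and the head at (197,137). Now I push.

Emit:
send_rows --motion '[{"dp": [0, 0.015, 0.003], "rot": [0, 0, 0], "grip": 0}, {"dp": [0, 0.012, 0.002], "rot": [0, 0, 0], "grip": 0}, {"dp": [0, 0.01, 0], "rot": [0, 0, 0], "grip": 0}, {"dp": [0, 0.01, 0], "rot": [0, 0, 0], "grip": 0}, {"dp": [0.001, 0.01, 0], "rot": [0, 0, 0], "grip": 0}, {"dp": [0.001, 0.01, 0], "rot": [0, 0, 0], "grip": 0}]'

```text
clock: 3.28
tcp_pos: [0.4607, 0.0938, 0.0743]
orientation: [3.133, -0.115, 0.047]
contact_force: [-0.4, -2.1, 2.3]
grip_width: 0.0001
```

Emit:
send_rows --motion '[{"dp": [-0.003, 0.003, -0.004], "rot": [0, 0, 0], "grip": 0}, {"dp": [-0.002, 0.003, -0.003], "rot": [0, 0, 0], "grip": 0}, {"dp": [0, 0.003, 0], "rot": [0, 0, 0], "grip": 0}]'

```text
clock: 3.65
tcp_pos: [0.4569, 0.0942, 0.0677]
orientation: [3.119, -0.126, 0.045]
contact_force: [-0.7, -11.6, 4.6]
grip_width: -0.0002
```

```bash
python3 - <<'E'
from h import *
st()
S=imaging.grab_frame("side");T=imaging.grab_frame("top")
cv2.imwrite("pics/c3.png",np.hstack([crop(S,290,290,60,3),crop(T,225,215,60,3)]))
E
```

```text
t 3.65 tcp [0.4569 0.0942 0.0677] x [ 0.996 -0.08   0.03 ] z [ 0.028 -0.021 -0.999] F [ -0.7 -11.6   4.6] g -0.0002 j [ 0.04  0.41 -0.47  2.17  0.37  0.62 -0.78]
```

View pics/c3.png

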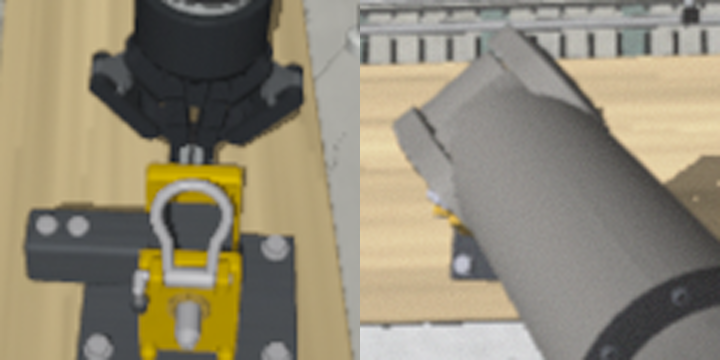

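The pin end now sticks out of the +y cheek at (187,320) in the crop. The tool has stopped and the force has risen to 12 N, so the pin is home, and the ring is still up. Next I back off, rise and come up behind the ring.

Emit:
send_rows --motion '[{"dp": [0, -0.02, 0], "rot": [0, 0, 0], "grip": 0}, {"dp": [0, -0.02, 0], "rot": [0, 0, 0], "grip": 0}, {"dp": [0, 0, 0.04], "rot": [-0.01, -0.015, 0], "grip": 0}, {"dp": [0, 0, 0.04], "rot": [-0.01, -0.015, 0], "grip": 0}, {"dp": [0, 0, 0.01], "rot": [0, 0, 0], "grip": 0}, {"dp": [0, 0.03, 0], "rot": [0, 0, 0], "grip": 0}, {"dp": [0, 0.03, 0], "rot": [0, 0, 0], "grip": 0}, {"dp": [0, 0, 0], "rot": [0, 0, 0], "grip": 0}]'

```text
clock: 4.75
tcp_pos: [0.4579, 0.1207, 0.1589]
orientation: [3.105, -0.123, 0.095]
contact_force: [0.6, -0.0, -0.3]
grip_width: 0.0
```

```bash
python3 - <<'E'
from h import *
st()
S=imaging.grab_frame("side");W=imaging.grab_frame("wrist")
cv2.imwrite("pics/c4.png",np.hstack([cv2.resize(crop(S,290,290,70,3),(420,420)),W["img"][:,90:470,::-1]]))
E
```

```text
t 4.75 tcp [0.4579 0.1207 0.1589] x [ 0.995 -0.078  0.062] z [ 0.06  -0.035 -0.998] F [ 0.6 -0.  -0.3] g 0.0 j [ 0.06  0.26 -0.56  2.1   0.28  0.8  -0.75]
```

View pics/c4.png

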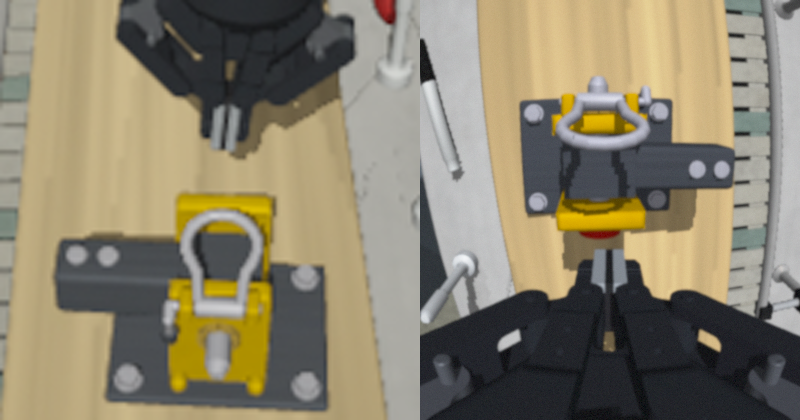

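The wrist view shows the red head flush against the cheek at (600,235), the pin end out at (598,82), and the ring still up. I lower a little, take out the tilt, then push the ring over.

Emit:
send_rows --motion '[{"dp": [0, 0.01, -0.008], "rot": [0.018, 0.03, 0], "grip": 0}, {"dp": [0, 0.01, -0.008], "rot": [0.018, 0.03, 0], "grip": 0}, {"dp": [0, 0, 0], "rot": [0, 0, 0], "grip": 0}]'

```text
clock: 5.22
tcp_pos: [0.4576, 0.1373, 0.1403]
orientation: [-3.138, 0.134, 0.012]
contact_force: [-0.5, 0.5, -0.4]
grip_width: -0.0001
```

```bash
python3 -c "from h import *;st()"
```

```text
t 5.22 tcp [0.4576 0.1373 0.1403] x [ 0.996 -0.085 -0.008] z [-0.008  0.001 -1.   ] F [-0.5  0.5 -0.4] g -0.0001 j [ 0.07  0.33 -0.57  2.07  0.24  0.81 -0.73]
```

Emit:
send_rows --motion '[{"dp": [0, 0.015, 0], "rot": [0, 0, 0], "grip": 0}, {"dp": [0, 0.015, 0], "rot": [0, 0, 0], "grip": 0}, {"dp": [0, 0.015, 0], "rot": [0, 0, 0], "grip": 0}, {"dp": [0, 0.015, -0.001], "rot": [0, 0, 0], "grip": 0}, {"dp": [0, 0.015, -0.001], "rot": [0, 0, 0], "grip": 0}, {"dp": [0, 0.015, -0.001], "rot": [0, 0, 0], "grip": 0}, {"dp": [0, 0.01, 0], "rot": [0, 0, 0], "grip": 0}, {"dp": [0, 0, 0], "rot": [0, 0, 0], "grip": 0}]'

```text
clock: 6.22
tcp_pos: [0.4581, 0.2295, 0.1319]
orientation: [3.115, -0.145, -0.019]
contact_force: [0.3, 0.3, 0.4]
grip_width: 0.0001
```

```bash
python3 - <<'E'
from h import *
st()
S=imaging.grab_frame("side");W=imaging.grab_frame("wrist")
cv2.imwrite("pics/c5.png",np.hstack([cv2.resize(crop(S,290,320,70,3),(420,420)),W["img"][:,90:470,::-1]]))
E
```

```text
t 6.22 tcp [0.4581 0.2295 0.1319] x [ 0.996 -0.093 -0.011] z [-0.013 -0.023 -1.   ] F [0.3 0.3 0.4] g 0.0001 j [-0.13  0.41 -0.57  1.99  0.3   0.85 -0.96]
```

View pics/c5.png

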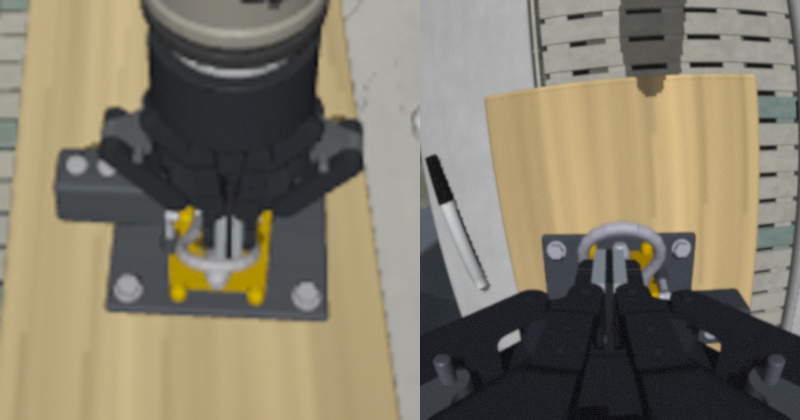

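The ring has gone over the top, but it may be resting on the fingers. I work out its angle from the tip pixel.

```bash
python3 - <<'E'
from h import *
S=imaging.grab_frame("side")
h=np.array([.4565+.075*.043,.155+.043,.110])
for a in np.arange(.35,3.6,.25):
    t=a-.35; X=h+.058*np.array([.075*np.sin(t),np.sin(t),np.cos(t)])
    p=proj(S,X); print(round(a,2),X.round(3),"crop",((p-[220,250])*3).round())
print("hinge",((proj(S,h)-[220,250])*3).round(),"tcp",((proj(S,get_obs()["tcp_pos"])-[220,250])*3).round())
cv2.imwrite("pics/c6.png",crop(S,292,330,30,10))
E
```

```text
0.35 [0.46  0.198 0.168] crop [224. 149.]
0.6 [0.461 0.212 0.166] crop [223. 175.]
0.85 [0.462 0.226 0.161] crop [222. 203.]
1.1 [0.463 0.238 0.152] crop [221. 233.]
1.35 [0.463 0.247 0.141] crop [219. 262.]
1.6 [0.464 0.253 0.128] crop [218. 288.]
1.85 [0.464 0.256 0.114] crop [218. 308.]
2.1 [0.464 0.255 0.1  ] crop [217. 322.]
2.35 [0.464 0.251 0.086] crop [217. 328.]
2.6 [0.463 0.243 0.074] crop [217. 327.]
2.85 [0.462 0.233 0.064] crop [218. 320.]
3.1 [0.461 0.22  0.056] crop [218. 306.]
3.35 [0.46  0.206 0.053] crop [219. 287.]
hinge [222. 215.] tcp [229. 246.]
```

View pics/c6.png

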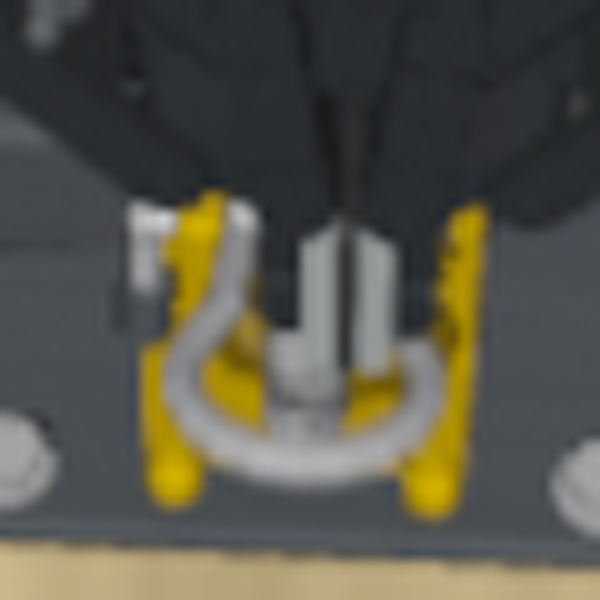

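The tip is now at crop (219,288), which fits either 1.6 or 3.35 rad. I retreat straight up so I can see it clearly.

Emit:
send_rows --motion '[{"dp": [0, 0, 0.03], "rot": [0, 0, 0], "grip": 0}, {"dp": [0, 0, 0.05], "rot": [0, 0, 0], "grip": 0}, {"dp": [0, -0.04, 0.05], "rot": [0, 0, 0], "grip": 0}, {"dp": [0, -0.06, 0.03], "rot": [0, 0, 0], "grip": 0}, {"dp": [0, -0.06, 0], "rot": [0, 0, 0], "grip": 0}, {"dp": [0, -0.06, 0], "rot": [0, 0, 0], "grip": 0}, {"dp": [0, 0, 0], "rot": [0, 0, 0], "grip": 0}, {"dp": [0, 0, 0], "rot": [0, 0, 0], "grip": 0}]'

```text
clock: 7.38
tcp_pos: [0.4563, 0.0208, 0.3012]
orientation: [3.13, -0.118, -0.002]
contact_force: [-0.4, 0.7, -0.3]
grip_width: -0.0001
```

```bash
python3 - <<'E'
from h import *
st()
S=imaging.grab_frame("side");W=imaging.grab_frame("wrist")
cv2.imwrite("pics/c7.png",np.hstack([cv2.resize(crop(S,290,320,70,3),(420,420)),W["img"][:,90:470,::-1]]))
E
```

```text
t 7.38 tcp [0.4563 0.0208 0.3012] x [ 0.997 -0.075 -0.001] z [-0.002 -0.01  -1.   ] F [-0.4  0.7 -0.3] g -0.0001 j [ 0.28  0.08 -0.49  1.93  0.05  1.14 -0.31]
```

View pics/c7.png

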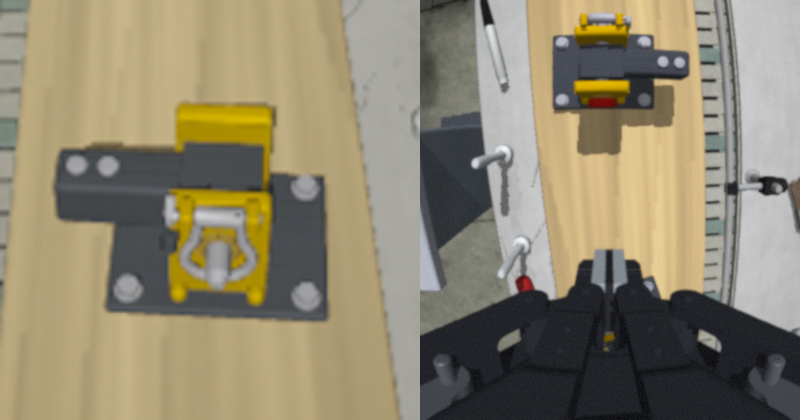

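The ring now hangs round the pin end. Its arc bottom is at about (217,280), which fits roughly 3.4 rad (3.1 rad would put it at 306). The red head is flush at (602,100) in the wrist view, and the arm is clear and still.

```bash
python3 -c "from bench import hand_in;print(hand_in())"
```

```text
the job is handed in; nothing more can be done
None
```

The unlocked coupling is now locked, and I handed the job in at about 7.5 s of the 40 s allowed; hand-in reports no verdict.

- **Pin:** I pushed the red head with the closed fingers until the tool stopped moving and the push force rose to about 12 N. The ring was still standing up then. The wrist view showed the head flush against the coupling and the pin end out of the far cheek.
- **Ring:** I came up behind it and pushed it over the top. The picture with the fingers still there did not settle whether it was down: the tip position fitted either 1.6 or 3.35 rad. After I backed the arm away, the side view showed the ring hanging round the pin end at roughly 3.4 rad (the limit is 3.1). That angle is estimated from one camera view.
- **Robot at hand-in:** the arm was still and touching nothing, about 0.13 m to the -y side of the coupling at 0.30 m height. The force reading was under 1 N.

During the push the tool drifted about 9 mm in x and 14 mm in z. I corrected most of it before the pin was fully home. I did not see any check fail.

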